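# Stand the full bottle in the spill tray

## Task

One of the two identical brown bottles with white caps is full and the other is nearly empty, and they can be told apart only by weight: lift to feel which is the heavier. Stand the heavy, full one upright inside the small blue spill tray, and leave the nearly empty one standing upright on the worktop where it stood. Do not knock either bottle over.

Things in the scene. Friction and masses are not known exactly. Their poses are not given: they have to be found in the camera images.
- bottle_a_mid (a point): Brown round reagent bottle with a white cap and a cream label with a purple band, 43 mm in diameter, 96 mm tall, rigid, with straight sides up to 60 mm above its underside and a narrower shoulder and cap above; the point is at its centre, 48 mm above its underside, z along the bottle towards the cap. It looks exactly like the other one: the full one weighs about 0.42 kg (0.37 to 0.47), the nearly empty one about 0.09 kg (0.07 to 0.11), and which is which is not shown.
- bottle_b_mid (a point): The other brown bottle, alike in every visible way: white cap, 43 mm in diameter, 96 mm tall; the point is at its centre, 48 mm above its underside, z along the bottle towards the cap.
- spill_tray: Small blue square open spill tray, fixed to the worktop: 110 mm by 110 mm outside, walls 5 mm thick with a rounded rim, rim 25 mm above the worktop, inner floor 5 mm above the worktop and 100 mm by 100 mm. Origin at the centre of its underside on the worktop, x and y parallel to its sides, z up.
Mind the look-alikes: they are no part of the job. What is shaped like the part that bears bottle_a_mid but orange, red or turquoise is not meant.

How it is judged:
By the outcome, as a careful person would: the job done as asked, in the order asked, and still so for the second after the job is handed in, with the robot touching nothing.
It also fails if it takes over 58 s, if anything falls off the work surface, if the arm or the gripper's body presses on something with over 40 N, if the wrist force passes 120 N, or if a joint passes its speed limit or range.

## Robot

A 6-joint arm with a two-finger parallel gripper is mounted at the origin on a cart in front of the work surface, level with it; the furniture and walls round the work are solid. World frame = base frame: x ahead of the robot, y to its left, z up, the work surface at z = 0. Lengths are in mm, angles in rad, forces in N, time in s.
With the tool pointing down it reaches from about 425 to 925 mm from the base axis. Payload 12.5 kg.
Tool frame: the origin (TCP) lies midway between the tips of the shut fingers; the grasp point (between the pads) lies 19 mm behind it; z points along the fingers, y is the line along which they close (so a half turn about z gives the same grasp; the last joint's range is limited). The gripper opens to 85 mm and grips with 20 to 120 N. Pads are 22 mm wide; open, the fingers measure 114 mm over their backs; the gripper's body (76 mm by 85 mm) begins 54 mm behind the grasp point. The pads swing forward as they close: fully open they stand 13 mm farther back than shut.
Start: joints at [1.163, 0.491, 1.559, -0, 1.092, -0.106], TCP at [185.757, 596.774, 231.327] pointing down, gripper open.
Joint ranges: [-3.1, 3.1], [-0.84, 2.19], [0.05, 2.79], [-1.13, 4.28], [0.06, 2.93], [-2.69, 2.69]. Speed limits (rad/s): [2.22, 2.22, 2.79, 3.14, 3.14, 3.14].

## Interface

Orientations are given as a unit quaternion [x, y, z, w].
In Python, from station import r, optics, job_done gives the robot as it stands.
- The arm moves only by the tool arm_command, never from a script. Its argument "series" is text: rows parted by semicolons, each of 5 numbers parted by spaces: the opening, from 0 (shut) to 1 (fully open), then the shift along the tool's x, y, z scaled (see below), then the turn about the tool's z scaled (see below). In form: fingers tx ty tz twist; .... A call has 1 to 5 rows; each row is the pose to reach, as a shift and turn from the pose commanded when the call began, along the tool's axes at that moment; what a row does not reach only later rows make up. The controller multiplies each number of a shift by 0.12 m and each number of a turn by 90 degrees. A row lasts 1/8 s, in which the tool goes at most 62.5 mm and 10.7 degrees, less where a joint would pass 70% of its speed; a pose out of reach is approached as far as the arm can. A call with a number of a shift or a turn outside -1 to 1 is refused whole. A call with a gripper value outside its range is refused whole. The fingers move at their own pace and stop on an object; "force" is the grip in N (left out, the last holds). Time passes only in rows, so rows that repeat a pose let the fingers close. It gives the time, the measured TCP pose, the force, the opening and the grip force at its end, in the units of the state.
- r.get_obs(): the state, without advancing time (a new reading comes with each control period).
- optics.snapshot(name): name is "side" or "top"; returns the picture (480x640x3 uint8, red, green, blue); there is no depth.
- optics.camera_info(name): a dict with "fx", "fy", "cx", "cy" (pixels), "R" (3x3) and "t" (3): a world point X has camera coordinates R X + t. Camera axes: x right, y down, z forward; pixel columns grow to the right and rows downward; lengths in mm; the calibration is good to about 2 mm. A picture is of the moment at which its call begins. camera_info takes no time and is no camera call.
- job_done(): hands the job in; it is judged then, once.
The state is a dict: "t": time; "joint_pos": joint angles; "dq": joint speeds; "joint_efforts": joint torques, N m; "tcp_pos": TCP position; "ee_rot": TCP orientation; "wrist_force": force on the tool from outside, world axes, zero at the start; "ft_torque": the same for the moment, N m; "width": finger opening in mm; "grasp_force": force on a finger pad.
Only numpy, scipy, OpenCV 4.12 (cv2) and the standard library are available. Lean on these libraries where they do the work, as an engineer would, in place of code of your own. Each camera call takes 0.05 s, during which the arm holds its last target. There are 200 camera calls.

## Working session

There is one attempt and no reset: what is moved stays moved. The work goes in short steps, Python scripts to look and compute and a tool call to move; the robot and the scene stay as the last step left them, time stands still between calls to the robot, and variables do not carry over. Pictures are saved under pics/ and viewed, at most 10 in all, crops included, and the job is handed in when it is done.

Besides the shell and the picture viewer there is one more tool, called as name(argument=value, ...) on one line, values as JSON. arm_command: Moves the arm, as the interface text tells. Its arguments: {"type":"object","properties":{"series":{"type":"string"},"force":{"type":"number"}},"required":["series"]}

```bash
mkdir -p pics; python3 - <<'E'
from station import r, optics
import cv2,numpy as np
for n in("top","side"):
    im=optics.snapshot(n); cv2.imwrite(f"pics/{n}0.png",im[:,:,::-1]); c=optics.camera_info(n)
    R=np.array(c["R"]);print(n,c["fx"],c["cx"],c["cy"],(-R.T@np.array(c["t"])).round(),R.round(3).tolist())
o=r.get_obs();print(o["tcp_pos"],o["ee_rot"],o["width"],o["t"],o["wrist_force"])
E
```

```text
top 495.45734953328804 310.05121271290994 241.2614675913465 [329. 211. 882.] [[-0.016, -1.0, 0.004], [-0.968, 0.015, -0.249], [0.249, -0.008, -0.968]]
side 487.63170578174027 320.0613536602097 242.1791691955478 [ 255. -331.  623.] [[0.915, -0.404, -0.002], [-0.273, -0.615, -0.739], [0.298, 0.677, -0.673]]
[185.66436765 596.56909614 230.76202316] [ 1.50336629e-01  9.88634732e-01 -4.94672420e-04 -1.37356188e-04] 85.5075548026735 0.1 [-0.29786797  0.53693857 -0.16872376]
```

View pics/top0.png

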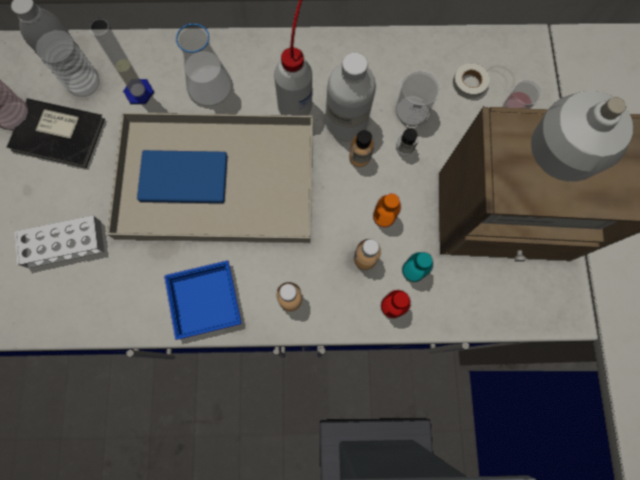

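View pics/side0.png

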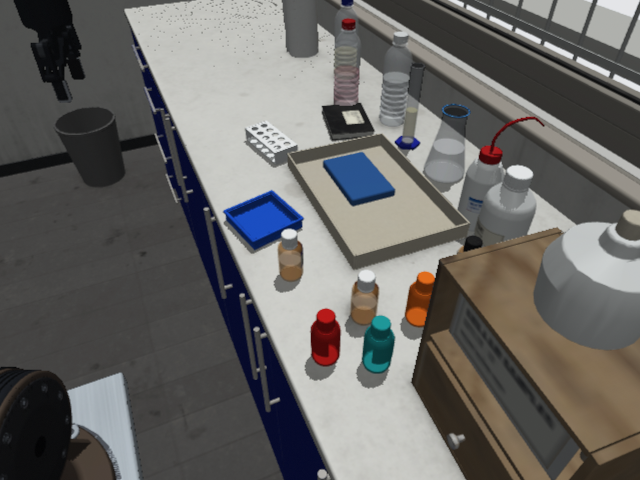

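The top view shows the white caps near (289,291) and (370,247), with the tray near (203,300). In the side view the caps are near (290,238) and (366,279). The orange, teal and red look-alikes surround the second bottle.

```bash
cat > h.py <<'E'
import cv2,numpy as np
from station import r, optics
def ray(n,p,z):
    c=optics.camera_info(n);R=np.array(c["R"]);C=-R.T@np.array(c["t"])
    d=R.T@np.array([(p[0]-c["cx"])/c["fx"],(p[1]-c["cy"])/c["fy"],1]);return C+d*(z-C[2])/d[2]
def blob(im,box,lo,hi):
    x0,y0,x1,y1=box;h=cv2.cvtColor(im[y0:y1,x0:x1].copy(),cv2.COLOR_RGB2HSV)
    m=cv2.inRange(h,lo,hi);n,l,s,c=cv2.connectedComponentsWithStats(m)
    i=1+s[1:,4].argmax();return c[i]+[x0,y0],s[i],(l==i)
E
python3 - <<'E'
from h import *
t=optics.snapshot("top");s=optics.snapshot("side")
print(t[291,280:300].tolist());print(t[247,360:380].tolist())
# brown bodies + caps: convex blob; tops
hs=lambda im,b:[blob(im,b,(0,0,195),(179,40,255))]
for nm,bt,bs in(("near",(279,282,300,300),(280,228,301,248)),("far",(361,238,381,257),(355,269,377,291))):
    for n,im,b in(("top",t,bt),("side",s,bs)):
        c,st,_=blob(im,b,(0,0,185),(179,45,255));print(nm,n,c.round(1),st,[ray(n,c,z).round(1).tolist() for z in(96,88)])
for k,b,lo,hi in(("orange",(370,190,405,230),(5,150,60),(18,255,255)),("teal",(400,245,436,284),(80,100,40),(100,255,255)),("red",(378,286,414,324),(0,150,60),(4,255,255))):
    c,st,_=blob(t,b,lo,hi);print(k,c,st,ray("top",c,50).round())
for n,im,b in(("top",t,(155,255,250,345)),("side",s,(215,185,310,255))):
    c,st,m=blob(im,b,(105,120,40),(125,255,255))
    ct=max(cv2.findContours(m.astype(np.uint8),0,2)[0],key=cv2.contourArea)
    q=cv2.approxPolyDP(cv2.convexHull(ct),6,True)[:,0]+b[:2]
    print(n,q.tolist(),[ray(n,p,25).round().tolist() for p in q], [ray(n,p,25) for p in q] and np.mean([ray(n,p,25) for p in q],0))
E
```

```text
[[151, 147, 142], [173, 171, 169], [180, 178, 177], [180, 179, 177], [180, 179, 177], [181, 179, 177], [181, 179, 178], [180, 178, 177], [180, 179, 177], [180, 179, 177], [180, 179, 177], [181, 180, 178], [181, 179, 177], [180, 179, 177], [174, 172, 170], [153, 150, 146], [131, 120, 108], [128, 107, 84], [126, 103, 78], [118, 98, 77]]
[[124, 103, 79], [115, 98, 80], [113, 106, 98], [142, 141, 138], [171, 170, 168], [180, 178, 176], [180, 178, 176], [180, 179, 177], [181, 180, 177], [181, 179, 177], [180, 179, 177], [181, 179, 177], [180, 179, 177], [181, 179, 178], [180, 179, 177], [181, 179, 177], [179, 177, 175], [171, 169, 167], [150, 146, 140], [133, 122, 109]]Traceback (most recent call last):
  File "<stdin>", line 8, in <module>
  File "h.py", line 9, in blob
    i=1+s[1:,4].argmax();return c[i]+[x0,y0],s[i],(l==i)
        ~~~~~~~~~~~~~~^^
ValueError: attempt to get argmax of an empty sequence
```

```bash
cat > m.py <<'E'
from h import *
t=optics.snapshot("top");s=optics.snapshot("side")
for nm,bt,bs in(("near",(276,278,303,312),(276,226,304,284)),("far",(352,234,384,272),(350,268,380,326))):
    for n,im,b in(("top",t,bt),("side",s,bs)):
        g=170 if n=="top" else 172
        try:
            c,st,_=blob(im,b,(0,0,g),(179,20,255));print(nm,n,"cap",c.round(1),st,[ray(n,c,z).round(1).tolist() for z in(96,88)])
        except Exception as e: print(nm,n,"none")
        c,st,_=blob(im,b,(5,60,50),(25,255,255));print("  brown",c.round(1),st)
for k,b,lo,hi in(("orange",(370,190,405,230),(5,150,60),(18,255,255)),("teal",(400,245,436,284),(80,100,40),(100,255,255)),("red",(378,286,414,324),(0,150,60),(4,255,255))):
    c,st,_=blob(t,b,lo,hi);print(k,c.round(),st,ray("top",c,50).round())
for n,im,b in(("top",t,(155,255,250,345)),("side",s,(215,185,310,255))):
    c,st,m=blob(im,b,(105,120,40),(125,255,255))
    ct=max(cv2.findContours(m.astype(np.uint8),0,2)[0],key=cv2.contourArea)
    q=cv2.approxPolyDP(cv2.convexHull(ct),6,True)[:,0]+b[:2]
    P=[ray(n,p,25).round().tolist() for p in q];print(n,q.tolist(),P,np.mean(P,0))
E
python3 m.py
python3 - <<'E'
import cv2
a=cv2.imread("pics/top0.png")[185:345,150:440];b=cv2.imread("pics/side0.png")[185:385,215:435]
a=cv2.resize(a,(725,400),interpolation=0);cv2.imwrite("pics/c1.png",a)
E
```

```text
near top cap [287.5 291.5] [  5   7  14  14 148] [[448.8, 241.7, 96.0], [450.0, 242.0, 88.0]]
  brown [290.2 300.3] [  1   5  25  28 309]
near side cap [293.6 234.6] [  6   0  22  22 197] [[455.7, 233.6, 96.0], [458.7, 242.2, 88.0]]
  brown [290.  262.4] [  2  15  25  40 730]
far top cap [370.6 246.2] [ 12   6  14  13 138] [[521.3, 105.5, 96.0], [523.3, 104.4, 88.0]]
  brown [365.  258.5] [  2   7  27  29 366]
far side cap [366.4 279.1] [  0   0  30  47 431] [[517.6, 97.1, 96.0], [521.6, 103.6, 88.0]]
  brown [363.4 305. ] [  1  14  28  43 846]
orange [387. 210.] [  4   4  26  33 642] [598.  68.  50.]
teal [417. 266.] [  3   7  30  30 641] [496.  21.  50.]
red [396. 304.] [  4   5  28  27 575] [432.  62.  50.]
top [[227, 261], [240, 323], [176, 338], [165, 276]] [[516.0, 351.0, 25.0], [407.0, 326.0, 25.0], [383.0, 434.0, 25.0], [490.0, 459.0, 25.0]] [449.  392.5  25. ]
side [[271, 190], [302, 217], [301, 226], [254, 249], [224, 210]] [[491.0, 458.0, 25.0], [516.0, 351.0, 25.0], [505.0, 327.0, 25.0], [403.0, 302.0, 25.0], [385.0, 433.0, 25.0]] [460.  374.2  25. ]
```

Near bottle is at about (449,242), far bottle at about (521,105), tray centre at about (449,392). The tray corners give 110 mm sides, which checks out. I'll move over the near bottle.

arm_command(series="1 -0.25 -0.18 0 0; 1 -0.5 -0.36 0 0; 1 -0.75 -0.54 0 0; 1 -0.99 -0.725 0 0; 1 -0.99 -0.725 0 0")

```text
t: 0.92
tcp_pos: [274.4, 477.0, 231.6]
ee_rot: [0.152, 0.988, 0.0, 0.0]
wrist_force: [-0.3, 0.2, 0.2]
width: 85.7
grasp_force: 0.0
```

arm_command(series="1 -0.25 -0.18 0 0; 1 -0.5 -0.36 0 0; 1 -0.75 -0.54 0 0; 1 -0.99 -0.725 0 0; 1 -0.99 -0.725 0 0")

```text
t: 1.55
tcp_pos: [361.8, 359.3, 231.4]
ee_rot: [0.151, 0.988, 0.0, 0.0]
wrist_force: [-0.1, 0.6, -0.2]
width: 85.7
grasp_force: 0.0
```

arm_command(series="1 -0.25 -0.18 0.1 0; 1 -0.5 -0.36 0.2 0; 1 -0.75 -0.54 0.3 0; 1 -0.99 -0.725 0.4 0; 1 -0.99 -0.725 0.4 0")

```text
t: 2.17
tcp_pos: [449.0, 241.2, 182.5]
ee_rot: [0.151, 0.988, -0.0, -0.001]
wrist_force: [-0.2, 0.7, 0.1]
width: 85.3
grasp_force: 0.0
```

```bash
cat >> h.py <<'E'
from scipy.spatial.transform import Rotation as Ro
def go(x,y,z):
    o=r.get_obs();M=Ro.from_quat(o["ee_rot"]).as_matrix();d=M.T@(np.array([x,y,z])-o["tcp_pos"])
    print("t",o["t"],"tcp",np.round(o["tcp_pos"],1),"yangle",np.degrees(np.arctan2(M[1,1],M[0,1])).round(1),"F",np.round(o["wrist_force"],2),"w",round(o["width"],1),"g",o["grasp_force"],"shift",(d/120).round(3))
E
python3 -c "
from h import *
go(449,242,115);cv2.imwrite('pics/top1.png',optics.snapshot('top')[180:350,150:450,::-1]);cv2.imwrite('pics/side1.png',optics.snapshot('side')[120:420,150:500,::-1])"
```

```text
t 2.175 tcp [449.  241.2 182.5] yangle 72.6 F [-0.15  0.72  0.06] w 85.3 g 0.0 shift [0.002 0.006 0.563]
```

View pics/side1.png

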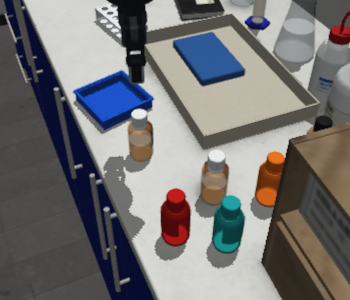

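The side crop shows the gripper hanging in line above the near bottle (crop 139,115) with nothing in its way. Descending.

arm_command(series="1 0 0.006 0.2 0; 1 0 0.006 0.4 0; 1 0 0.006 0.6 0; 1 0 0.006 0.75 0; 1 0 0.006 0.75 0")

```text
t: 2.9
tcp_pos: [447.8, 243.4, 92.8]
ee_rot: [0.15, 0.989, -0.0, -0.001]
wrist_force: [-0.6, -0.4, -0.4]
width: 85.3
grasp_force: 0.0
```

```bash
python3 -c "
from h import *
go(449,242,26)
a=optics.snapshot('side')[200:320,230:380,::-1];b=optics.snapshot('top')[240:340,230:350,::-1]
cv2.imwrite('pics/s2.png',np.hstack([cv2.resize(a,(450,360)),cv2.resize(b,(348,290)).copy() if 0 else cv2.copyMakeBorder(cv2.resize(b,(348,290)),0,70,0,0,0)]))"
```

```text
t 2.9 tcp [447.8 243.4  92.8] yangle 72.8 F [-0.58 -0.36 -0.42] w 85.3 g 0.0 shift [-0.014 -0.008  0.557]
```

View pics/s2.png

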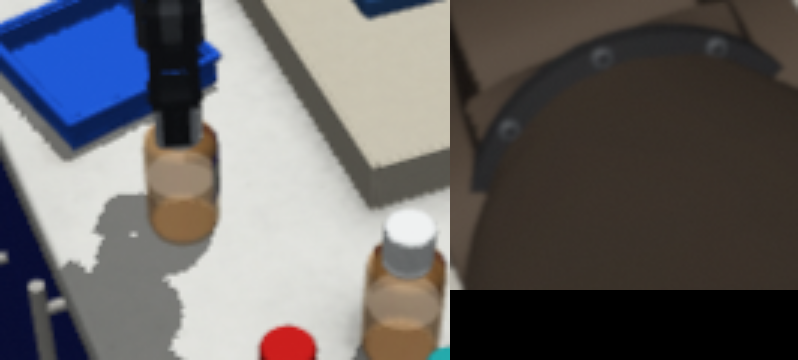

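The near finger lies in line with the bottle axis (crop column about 180, against 182 for the bottle). I'll descend and grip.

arm_command(series="1 -0.01 -0.005 0.2 0; 1 -0.01 -0.005 0.4 0; 1 -0.01 -0.005 0.555 0; 1 -0.01 -0.005 0.555 0; 0.7 -0.01 -0.005 0.555 0", force=40)

```text
t: 3.62
tcp_pos: [450.1, 241.8, 27.8]
ee_rot: [0.15, 0.989, 0.0, 0.001]
wrist_force: [1.1, -0.3, 0.2]
width: 69.8
grasp_force: 0.0
```

arm_command(series="0.6 0 0 0 0; 0.5 0 0 0 0; 0.4 0 0 0 0; 0.3 0 0 0 0; 0.3 0 0 0 0")

```text
t: 4.25
tcp_pos: [450.1, 241.7, 27.5]
ee_rot: [0.15, 0.989, 0.0, 0.001]
wrist_force: [-0.9, 0.6, 8.3]
width: 41.3
grasp_force: 39.5
```

arm_command(series="0.3 0 0 0 0; 0.3 0 0 0 0; 0.3 0 0 0 0; 0.3 0 0 0 0; 0.3 0 0 0 0")

```text
t: 4.88
tcp_pos: [450.1, 241.7, 27.5]
ee_rot: [0.15, 0.989, 0.0, 0.001]
wrist_force: [-0.4, 2.0, 7.9]
width: 41.4
grasp_force: 39.5
```

arm_command(series="0.3 0 0 -0.08 0; 0.3 0 0 -0.16 0; 0.3 0 0 -0.25 0; 0.3 0 0 -0.25 0; 0.3 0 0 -0.25 0")

```text
t: 5.5
tcp_pos: [449.6, 241.4, 56.7]
ee_rot: [0.15, 0.989, 0.0, 0.0]
wrist_force: [0.9, 0.1, -0.7]
width: 41.7
grasp_force: 40.6
```

arm_command(series="0.3 0 0 0 0; 0.3 0 0 0 0; 0.3 0 0 0 0")

```text
t: 5.88
tcp_pos: [449.6, 241.4, 56.5]
ee_rot: [0.15, 0.989, -0.0, -0.0]
wrist_force: [-0.3, 0.5, -0.8]
width: 41.3
grasp_force: 40.6
```

```bash
python3 -c "
from h import *
F=[]
for i in range(4):
  a=optics.snapshot('side');F.append(r.get_obs()['wrist_force'])
print(np.round(F,2));go(449,392,95)
cv2.imwrite('pics/s3.png',cv2.resize(a[160:320,200:400,::-1],(750,600)))"
```

```text
[[ 0.79 -0.33 -0.92]
 [-0.24  0.62 -1.02]
 [-0.34  0.49 -0.43]
 [ 0.06  0.24 -1.09]]
t 6.075 tcp [449.6 241.4  56.7] yangle 72.7 F [ 0.06  0.24 -1.09] w 41.6 g 40.5805257746033 shift [ 0.378  1.197 -0.319]
```

View pics/s3.png

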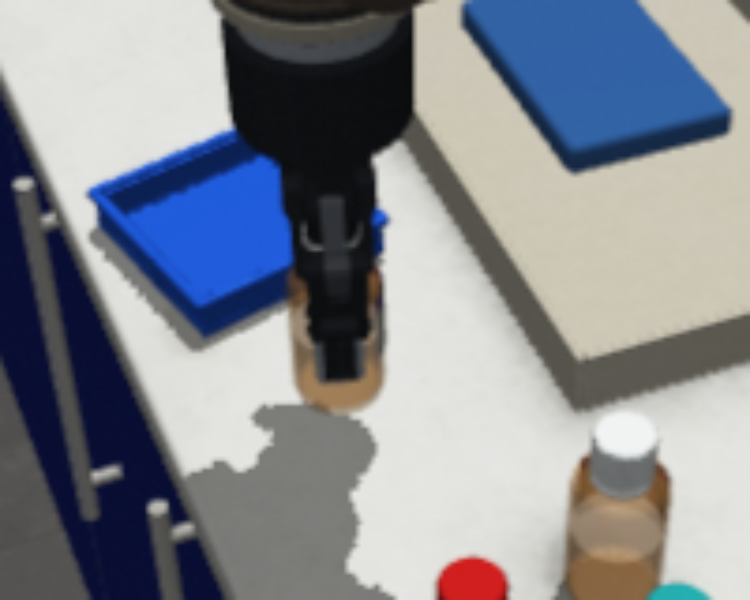

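The bottle hangs clear of the worktop (underside at crop row 405) and weighs about 0.9 N, so the near one is nearly empty. I'll set it back where it stood; the far one is the full bottle.

arm_command(series="0.3 0.003 0 0.08 0; 0.3 0.003 0 0.16 0; 0.3 0.003 0 0.21 0; 0.3 0.003 0 0.24 0; 0.3 0.003 0 0.24 0")

```text
t: 6.7
tcp_pos: [449.3, 241.5, 27.8]
ee_rot: [0.15, 0.989, 0.0, -0.0]
wrist_force: [0.1, -0.1, -1.2]
width: 41.7
grasp_force: 40.6
```

```bash
python3 -c "
from h import *
go(449.6,241.5,27.5)"
```

```text
t 6.7 tcp [449.3 241.5  27.8] yangle 72.7 F [ 0.07 -0.07 -1.22] w 41.7 g 40.55042241503543 shift [-0.002  0.     0.002]
```

arm_command(series="0.3 0 0 0.003 0; 0.3 0 0 0.006 0; 0.3 0 0 0.009 0; 0.3 0 0 0.009 0")

```text
t: 7.2
tcp_pos: [449.5, 241.6, 27.5]
ee_rot: [0.15, 0.989, 0.0, 0.0]
wrist_force: [-2.6, -0.6, 8.5]
width: 41.8
grasp_force: 41.3
```

Contact made. Opening slowly.

arm_command(series="0.52 0 0 0 0; 0.56 0 0 0 0; 0.6 0 0 0 0; 0.7 0 0 0 0; 0.8 0 0 0 0", force=20)

```text
t: 7.82
tcp_pos: [449.3, 241.5, 26.8]
ee_rot: [0.15, 0.989, 0.0, -0.0]
wrist_force: [0.1, 0.2, 0.6]
width: 68.3
grasp_force: 0.0
```

arm_command(series="0.9 0 0 0 0; 1 0 0 0 0; 1 0 0 0 0; 1 0 0 0 0; 1 0 0 0 0")

```text
t: 8.45
tcp_pos: [449.3, 241.5, 26.8]
ee_rot: [0.15, 0.989, 0.0, 0.0]
wrist_force: [-0.6, 0.0, -0.2]
width: 85.3
grasp_force: 0.0
```

arm_command(series="1 0 0 -0.2 0; 1 0 0 -0.4 0; 1 0 0 -0.6 0; 1 0 0 -0.8 0; 1 0 0 -1 0")

```text
t: 9.07
tcp_pos: [449.2, 241.5, 147.7]
ee_rot: [0.15, 0.989, 0.0, 0.0]
wrist_force: [-0.3, 0.1, -0.2]
width: 85.3
grasp_force: 0.0
```

```bash
python3 -c "
from h import *
go(521,105,180);a=optics.snapshot('side');b=optics.snapshot('top')
print([blob(a,(270,235,310,300),(5,60,50),(25,255,255))[:2]])"
```

```text
t 9.075 tcp [449.2 241.5 147.7] yangle 72.7 F [-0.3   0.09 -0.18] w 85.3 g 0.0 shift [-0.909 -0.908 -0.27 ]
[(array([289.70748299, 262.69387755]), array([  8,   6,  24,  41, 735], dtype=int32))]
```

The nearly empty bottle stands as before (side pixel 290,263 against 290,262). Next is the far bottle, with the hand turned so the fingers come down between the look-alikes.

arm_command(series="1 -0.2 -0.2 -0.1 -0.11; 1 -0.42 -0.42 -0.27 -0.22; 1 -0.66 -0.66 -0.27 -0.33; 1 -0.909 -0.908 -0.27 -0.44; 1 -0.909 -0.908 -0.27 -0.47")

```text
t: 9.8
tcp_pos: [521.9, 102.8, 178.2]
ee_rot: [-0.217, 0.976, -0.0, -0.0]
wrist_force: [-0.8, 0.4, -0.5]
width: 85.3
grasp_force: 0.0
```

```bash
python3 -c "
from h import *
go(521,105,93)"
```

```text
t 9.8 tcp [521.9 102.8 178.2] yangle 115.0 F [-0.8   0.38 -0.54] w 85.3 g 0.0 shift [-0.001  0.02   0.71 ]
```

arm_command(series="1 0 0.01 0.2 0; 1 0 0.01 0.4 0; 1 0 0.01 0.6 0; 1 0 0.01 0.68 0; 1 0 0.01 0.68 0")

```text
t: 10.42
tcp_pos: [520.3, 106.1, 97.0]
ee_rot: [-0.217, 0.976, 0.0, -0.001]
wrist_force: [1.0, -0.7, -0.7]
width: 85.6
grasp_force: 0.0
```

```bash
python3 -c "
from h import *
go(521,105,26.5);cv2.imwrite('pics/s4.png',cv2.resize(optics.snapshot('side')[220:400,290:470,::-1],(600,600)))"
```

```text
t 10.425 tcp [520.3 106.1  97. ] yangle 115.0 F [ 1.04 -0.71 -0.65] w 85.6 g 0.0 shift [-0.002 -0.011  0.587]
```

View pics/s4.png

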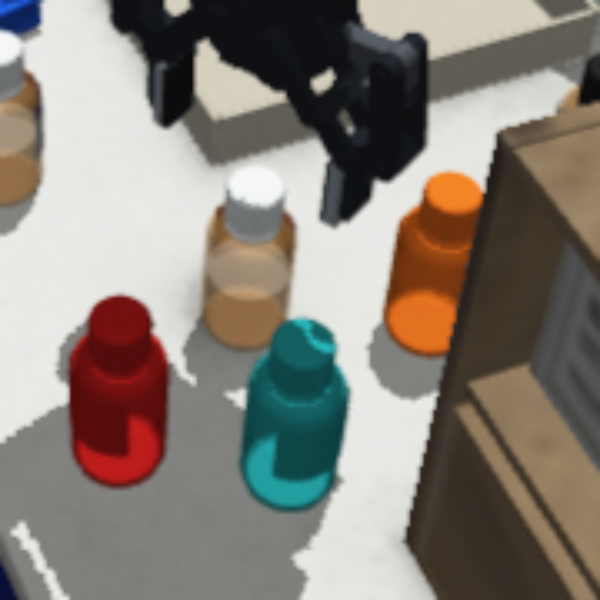

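The fingers straddle the white cap (crop tips at 170,120 and 345,220, cap at 255,185), and the right finger will come down between teal and orange. Descending and gripping.

arm_command(series="1 -0.002 -0.01 0.15 0; 1 -0.002 -0.01 0.3 0; 1 -0.002 -0.01 0.45 0; 1 -0.002 -0.01 0.575 0; 1 -0.002 -0.01 0.575 0", force=60)

```text
t: 11.1
tcp_pos: [521.1, 105.1, 28.2]
ee_rot: [-0.217, 0.976, 0.0, -0.0]
wrist_force: [0.1, 0.2, -0.6]
width: 85.3
grasp_force: 0.0
```

arm_command(series="0.7 0 0 0 0; 0.6 0 0 0 0; 0.5 0 0 0 0; 0.4 0 0 0 0; 0.3 0 0 0 0")

```text
t: 11.72
tcp_pos: [521.4, 105.5, 29.4]
ee_rot: [-0.217, 0.976, 0.0, 0.0]
wrist_force: [-2.2, 3.4, 8.3]
width: 41.3
grasp_force: 60.1
```

arm_command(series="0.3 0 0 0 0; 0.3 0 0 0 0; 0.3 0 0 0 0")

```text
t: 12.1
tcp_pos: [521.4, 105.5, 29.4]
ee_rot: [-0.216, 0.976, 0.0, 0.0]
wrist_force: [-1.7, 2.9, 7.9]
width: 41.1
grasp_force: 60.1
```

arm_command(series="0.3 0 0 -0.08 0; 0.3 0 0 -0.16 0; 0.3 0 0 -0.25 0; 0.3 0 0 -0.25 0; 0.3 0 0 -0.25 0")

```text
t: 12.72
tcp_pos: [521.2, 105.1, 58.6]
ee_rot: [-0.216, 0.976, 0.0, 0.0]
wrist_force: [0.2, 0.3, -4.7]
width: 41.4
grasp_force: 61.6
```

```bash
python3 -c "
from h import *
for i in range(3): optics.snapshot('top');print(r.get_obs()['wrist_force'].round(2) )
go(449,392,150)"
```

```text
[-0.58  0.3  -4.01]
[-0.58  0.48 -3.93]
[ 0.31  0.22 -4.35]
t 12.875 tcp [521.1 105.1  58.3] yangle 115.0 F [ 0.31  0.22 -4.35] w 41.0 g 61.599566660566154 shift [-0.465  2.421 -0.764]
```

It weighs about 4.1 N, so this is the full bottle. Lifting it high to clear the other bottle, then carrying it to the tray.

arm_command(series="0.3 0 0 -0.2 0; 0.3 0 0 -0.4 0; 0.3 0 0 -0.6 0; 0.3 0 0 -0.8 0; 0.3 0 0 -0.95 0")

```text
t: 13.5
tcp_pos: [521.2, 105.1, 173.3]
ee_rot: [-0.217, 0.976, 0.0, 0.0]
wrist_force: [0.6, -0.0, -4.4]
width: 41.3
grasp_force: 62.1
```

arm_command(series="0.3 -0.03 0.15 0 0; 0.3 -0.07 0.35 0 0; 0.3 -0.11 0.55 0 0; 0.3 -0.15 0.78 0 0; 0.3 -0.19 0.98 0 0")

```text
t: 14.12
tcp_pos: [491.0, 222.9, 171.4]
ee_rot: [-0.217, 0.976, 0.0, -0.001]
wrist_force: [0.5, 0.1, -3.9]
width: 41.3
grasp_force: 62.2
```

arm_command(series="0.3 -0.04 0.2 0 0; 0.3 -0.08 0.4 0 0; 0.3 -0.12 0.6 0 0; 0.3 -0.16 0.8 0 0; 0.3 -0.19 0.98 0 0")

```text
t: 14.75
tcp_pos: [461.9, 339.0, 171.3]
ee_rot: [-0.217, 0.976, -0.0, -0.001]
wrist_force: [0.1, 0.1, -4.0]
width: 41.2
grasp_force: 62.2
```

arm_command(series="0.3 -0.02 0.1 0 0; 0.3 -0.04 0.25 0 0; 0.3 -0.08 0.38 0 0; 0.3 -0.085 0.46 0 0; 0.3 -0.085 0.46 0 0")

```text
t: 15.38
tcp_pos: [448.8, 392.3, 172.5]
ee_rot: [-0.217, 0.976, -0.0, -0.0]
wrist_force: [-0.0, 0.2, -3.3]
width: 41.2
grasp_force: 62.1
```

```bash
python3 -c "
from h import *
go(449,392,40)"
```

```text
t 15.375 tcp [448.8 392.3 172.5] yangle 115.1 F [-0.03  0.24 -3.34] w 41.2 g 62.11033612787958 shift [-0.    -0.003  1.104]
```

arm_command(series="0.3 0 0 0.25 0; 0.3 0 0 0.5 0; 0.3 0 0 0.75 0; 0.3 0 0 0.95 0; 0.3 0 0 1 0")

```text
t: 16.0
tcp_pos: [448.9, 391.1, 51.4]
ee_rot: [-0.216, 0.976, -0.0, -0.001]
wrist_force: [0.4, -0.1, -4.4]
width: 40.8
grasp_force: 62.0
```

```bash
python3 -c "
from h import *
go(449,392,35.5);cv2.imwrite('pics/s5.png',cv2.resize(optics.snapshot('side')[130:310,190:370,::-1],(600,600)))"
```

```text
t 16.0 tcp [448.9 391.1  51.4] yangle 115.0 F [ 0.44 -0.13 -4.4 ] w 40.8 g 61.98853863233012 shift [-0.004  0.006  0.133]
```

View pics/s5.png

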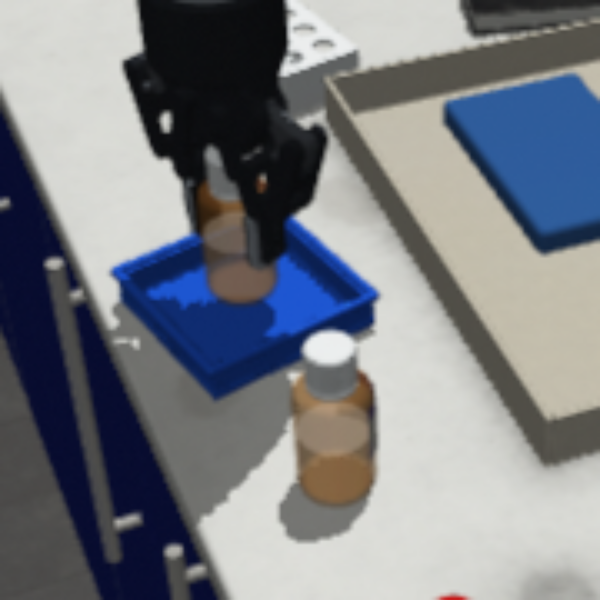

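The full bottle hangs upright above the middle of the tray (underside at crop 240,290), and the empty one stands undisturbed. Lowering gently.

arm_command(series="0.3 0 0 0.05 0; 0.3 0 0 0.09 0; 0.3 0 0 0.12 0; 0.3 0 0 0.135 0; 0.3 0 0 0.135 0")

```text
t: 16.68
tcp_pos: [449.1, 391.9, 36.4]
ee_rot: [-0.217, 0.976, 0.0, 0.0]
wrist_force: [-0.3, 0.2, -4.3]
width: 41.2
grasp_force: 62.1
```

arm_command(series="0.3 0 0 0.004 0; 0.3 0 0 0.008 0; 0.3 0 0 0.008 0")

```text
t: 17.05
tcp_pos: [449.1, 391.9, 35.5]
ee_rot: [-0.217, 0.976, 0.0, 0.0]
wrist_force: [0.2, -0.1, -3.6]
width: 40.9
grasp_force: 62.1
```

arm_command(series="0.3 0 0 0.004 0; 0.3 0 0 0.008 0; 0.3 0 0 0.008 0")

```text
t: 17.42
tcp_pos: [449.1, 391.9, 34.5]
ee_rot: [-0.217, 0.976, 0.0, 0.0]
wrist_force: [0.5, -0.3, -4.1]
width: 40.8
grasp_force: 62.2
```

arm_command(series="0.3 0 0 0.004 0; 0.3 0 0 0.008 0; 0.3 0 0 0.008 0")

```text
t: 17.8
tcp_pos: [449.2, 392.0, 34.4]
ee_rot: [-0.217, 0.976, 0.0, 0.0]
wrist_force: [-3.2, -0.7, 6.6]
width: 41.2
grasp_force: 63.4
```

Contact on the tray floor at the expected height. Releasing and retreating.

arm_command(series="0.52 0 0 0 0; 0.56 0 0 0 0; 0.6 0 0 0 0; 0.7 0 0 0 0; 0.8 0 0 0 0", force=20)

```text
t: 18.42
tcp_pos: [449.1, 391.9, 33.5]
ee_rot: [-0.217, 0.976, 0.0, 0.0]
wrist_force: [-0.2, 0.3, 0.3]
width: 68.3
grasp_force: 0.0
```

arm_command(series="0.9 0 0 0 0; 1 0 0 0 0; 1 0 0 0 0; 1 0 0 0 0; 1 0 0 0 0")

```text
t: 19.05
tcp_pos: [449.1, 391.9, 33.6]
ee_rot: [-0.217, 0.976, 0.0, 0.0]
wrist_force: [-0.6, -0.1, -1.5]
width: 85.5
grasp_force: 0.0
```

arm_command(series="1 0 0 -0.2 0; 1 0 0 -0.4 0; 1 0 0 -0.6 0; 1 0 0 -0.8 0; 1 0 0 -1 0")

```text
t: 19.68
tcp_pos: [449.0, 391.9, 154.4]
ee_rot: [-0.217, 0.976, 0.0, 0.0]
wrist_force: [0.3, -0.6, -0.6]
width: 85.2
grasp_force: 0.0
```

arm_command(series="1 0 0 -0.2 0; 1 0 0 -0.4 0; 1 0 0 -0.5 0; 1 0 0 -0.5 0; 1 0 0 -0.5 0")

```text
t: 20.3
tcp_pos: [448.8, 391.7, 212.6]
ee_rot: [-0.217, 0.976, -0.0, -0.001]
wrist_force: [-0.3, 0.0, 0.4]
width: 85.2
grasp_force: 0.0
```

```bash
python3 -c "
from h import *
go(449,392,35.5);cv2.imwrite('pics/s6.png',cv2.resize(optics.snapshot('side')[130:370,190:430,::-1],(600,600)))"
```

```text
t 20.3 tcp [448.8 391.7 212.6] yangle 115.0 F [-0.3   0.03  0.43] w 85.2 g 0.0 shift [-0.004  0.002  1.476]
```

View pics/s6.png

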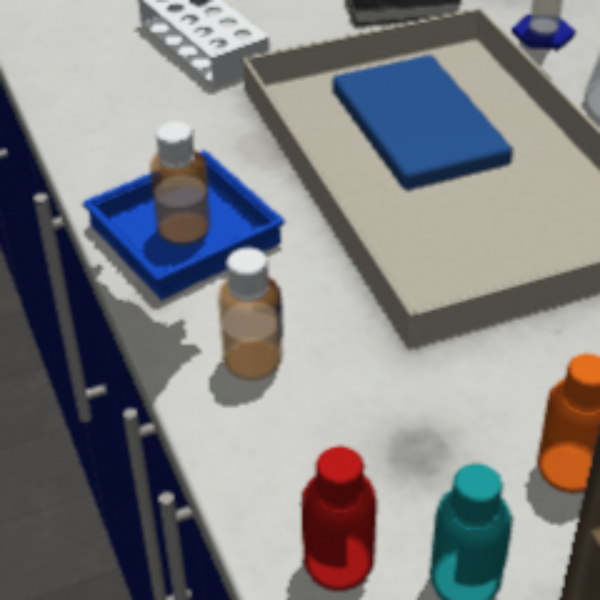

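The full bottle stands upright in the tray (crop 180,190), and the empty one stands upright in its old place (250,315). The look-alikes are untouched and the gripper is clear.

```bash
python3 -c "
from station import job_done
print(job_done())"
```

```text
the job is handed in; nothing more can be done
None
```

The full bottle (about 4.1 N when lifted) stands upright in the blue spill tray, the nearly empty one (about 0.9 N) stands back where it was, and the job was handed in at about 20 s of the 58 s allowed.

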